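# Unlatch the tin clamp and hold its tongue up

## Task

The paint tin on the bench is locked in a clamp: a hinged tongue whose coupler sits over a ball and is kept there by a spring latch. Pull the latch tab sideways, away from the coupler, until it lets go of the ball, lift the tongue off the ball, and hold it up still with at least 5 cm of clear air between the ball's top and the coupler's lower edge, so that the tin could be taken out. Finish while still holding the tongue up in the gripper; leave the tin standing in its nest and do not disturb the spare tin or the mixing cup.

Things in the scene. Friction and masses are not known exactly. Their poses are not given: they have to be found in the camera images.
- clamp: Fixed base of the tin clamp: grey plate, x -285 to 45, y -55 to 55, 12 mm thick; a ball mount at its far end, hinge cheeks (112 mm high) at the end nearer the robot, their hinge pin along y at x -240, z 97 mm. Origin on the bench straight below the ball's centre; x from hinge to ball along the tongue, y to the latch tab's side, z up.
- ball_top (a point): Top of the steel ball (fixed), 106 mm above the bench. Ball 40 mm across, flat underside at 78 mm, on an 18 mm neck.
- tongue: Tongue: dark steel bar 36 mm wide ending in an aluminium coupler box (76 long, 56 wide, open below, top 117 mm above bench, bolt heads 121) over the ball. When down, its frame is the clamp's; it swings up freely about the hinge pin, at most 0.75 rad, and falls back if let go. 0.55 to 0.85 kg with latch. Latched, the coupler rises only 2 mm.
- socket (a point): Middle of the coupler's open lower edge; with the tongue down it is 79 mm above the bench, straight over the clamp's origin.
- latch (a joint): Latch slide on the tongue, in m: 0 = home (lip under the ball); grows as the tab is pulled along the tongue's +y, away from the coupler. The spring pushes it home with 6 N at 0 and 10 N at the stop, 0.017. The lip clears the ball from 0.0085 on; let go, it springs home.
- latch_grip (a point): Grip point of the upright steel latch tab: 14 mm thick (y), 34 long (x), 50 high; can lift the tongue. At x 0, y 85, z 104 mm in the clamp's frame with latch home and tongue down; tab from z 76.5 to 126.5, on a flat bar 30 mm wide that runs in to the coupler. 50 mm free between tab and coupler (less a 14 mm spring barrel on the coupler), outer side free. Moves with latch and tongue.
- tin: Closed metal tin, 74 mm across, 69 mm high, 0.4 kg, standing loose in the clamp's ring (82 mm inside, 8 mm high) under the tongue, its lid 3 mm under the tongue's rubber pad. Origin at the middle of its underside, z up.
- spare_tin: Bystander: closed metal tin, 60 mm across, 75 mm high, on the bench near the clamp, on the side away from the latch tab. Origin at the middle of its underside.
- mix_cup: Bystander: light open plastic cup, 72 mm across the rim, 85 mm high, on the bench near the clamp, on the side away from the latch tab. Origin at the middle of its underside.
Things that resemble listed ones, but are neither listed nor needed, are in the scene too. Leave any orange or purple look-alike of the tin alone.

How it is judged (in metres and radians):
On the way, in this order (a step that is already met when the one before it is completed fails the run):
1. the latch is pulled clear of the ball while the tongue still lies on it (value of joint latch above 0.0085 m and z of socket in the frame of clamp below 0.09 m), for 0.1 s.
2. the tongue is up off the ball (z of socket in the frame of clamp above 0.146 m), for 0.2 s.
At the end, for the whole second after the job is handed in: The fingers hold the tongue (or its latch) with more than 1 N, its coupler's lower edge at least 146 mm above the bench (40 mm above the ball's top), turning slower than 0.1 rad/s; no tin or cup props it; the clamped tin stands upright (within 0.1 rad) in its ring (z of socket in the frame of clamp above 0.146 m and contact force between the fingers and tongue above 1 N and angular speed of tongue below 0.1 rad/s and contact force between tongue and tin below 0.05 N and contact force between tongue and spare_tin below 0.05 N and contact force between tongue and mix_cup below 0.05 N and horizontal distance between tin and clamp between 0.11 and 0.14 m and z of tin in the frame of clamp below 0.018 m and angle between tin's own z axis and vertical below 0.1 rad); the arm keeps its last pose, push and grip.
It fails at once if the clamped tin is tipped or pulled out of its nest (angle between tin's own z axis and vertical above 0.3 rad or distance of tin from where it was at the start of the episode above 0.03 m).
It fails at once if the spare tin or the mixing cup is disturbed (distance of any of spare_tin, mix_cup from where it was at the start of the episode above 0.02 m).
It also fails if it takes over 32 s, if anything falls off the work surface, if the arm or the gripper's body presses on something with over 40 N, if the wrist force passes 120 N, or if a joint passes its speed limit or range.

## Robot

A 7-joint arm with a two-finger parallel gripper is mounted at the origin on the work surface. World frame = base frame: x ahead of the robot, y to its left, z up, the work surface at z = 0. Lengths are in mm, angles in rad, forces in N, time in s.
With the tool pointing down it reaches from about 350 to 900 mm from the base axis. Payload 19.9 kg.
Tool frame: the origin (TCP) lies midway between the tips of the shut fingers; the grasp point (between the pads) lies 19 mm behind it (r.hold_point_z is the distance from the TCP to the grasp point, in mm); x points along the fingers, y is the direction in which the jaws open and shut, and the axes are right-handed (so a half turn about x gives the same grasp; the last joint's range is limited). The gripper opens to 94 mm and grips with 3 to 60 N. Pads are 16 mm wide; open, the fingers measure 119 mm over their backs; the gripper's body (75 mm by 177 mm) begins 78 mm behind the grasp point.
Start: joints at [-1.331, 0.417, -0.01, 1.614, 0.005, 1.111, -0.053], TCP at [173.193, 600.502, 205.425] pointing down, gripper open.
Joint ranges: [-2.81, 2.81], [-0.39, 2.02], [-1.27, 1.25], [0.06, 2.57], [-1.19, 4.33], [0.19, 2], [-2.82, 2.82]. Speed limits (rad/s): [1.89, 1.89, 2.39, 2.39, 3.01, 3.01, 3.01].

## Interface

Orientations are given as a unit quaternion [w, x, y, z].
In Python, from workcell import r, camera, calibration gives the robot as it stands.
- The arm moves only by the shell command python3 -m handwheel 'ROWS' [FORCE]. ROWS is a JSON object of lists of equal length, an entry for each row: "dr": the turn, a rotation vector about the world's x, y, z in degrees, a list of three; "delta_pos": the shift along the world's x, y, z in cm, a list of three; "fingers": the finger opening in cm, from 0 to 9.4. In form: {"dr": [[wx, wy, wz], ...], "delta_pos": [[x, y, z], ...], "fingers": [fingers, ...]}. A call has 1 to 10 rows; each row is the pose to reach, as a shift and turn from the pose commanded when the call began; what a row does not reach only later rows make up. A row lasts 1/10 s, in which the tool goes at most 50 mm and 8.59 degrees, less where a joint would pass 70% of its speed; a pose out of reach is approached as far as the arm can. A call with a gripper value outside its range is refused whole. The fingers move at their own pace and stop on an object; FORCE is the grip in N (left out, the last holds). Time passes only in rows, so rows that repeat a pose let the fingers close. It gives the time, the measured TCP pose, the force and the opening at its end, in the units of the state.
- r.read_state(): the state, without advancing time (a new reading comes with each control period).
- camera(name): name is "scene" or "top" or "wrist"; returns (picture, depth): 480x640x3 uint8, blue, green, red; 480x640 float32, mm along the optical axis (not along the pixel's ray), 0 where there is no reading.
- calibration(name): a dict with "K" (3x3 intrinsics, pixels), "rvec" (rotation vector, rad) and "tvec" (3), from world to camera coordinates, as OpenCV has them; the wrist camera has in their place "tool_from_camera" (4x4, takes a point from camera to tool coordinates, whose origin is the TCP and whose axes are the tool frame's). Camera axes: x right, y down, z forward; pixel columns grow to the right and rows downward; lengths in mm; the calibration is good to about 2 mm. A picture is of the moment at which its call begins: read the wrist's pose just before it. calibration takes no time and is no camera call.
- r.job_done(): hands the job in, once; it reports no verdict.
The state is a dict: "t": time; "qpos": joint angles; "joint_vel": joint speeds; "tau": joint torques, N m; "tool_pos": TCP position; "ee_rot": TCP orientation; "wrist_force": force on the tool from outside, world axes, zero at the start; "torque": the same for the moment, N m; "opening": finger opening in mm.
Only numpy, scipy, OpenCV 4.12 (cv2) and the standard library are available. Lean on these libraries where they do the work, as an engineer would, in place of code of your own. Each camera call takes 0.05 s, during which the arm holds its last target.

## Working session

There is one attempt and no reset: what is moved stays moved. The work goes in short steps, Python scripts to look and compute and a shell command to move; the robot and the scene stay as the last step left them, time stands still between calls to the robot, and variables do not carry over. Pictures are saved under pics/ and viewed, and the job is handed in when it is done.

```bash
mkdir -p pics; ls; python3 - <<'E'
from workcell import r,camera,calibration
import cv2,numpy as np
s=r.read_state();print(s)
for n in("scene","top","wrist"):
    p,d=camera(n);cv2.imwrite(f"pics/{n}0.png",p);np.save(f"pics/{n}0.npy",d);print(n,calibration(n))
print(r.hold_point_z)
E
```

```text
pics
{'t': 0.0, 'qpos': array([-1.33148055,  0.41797839, -0.0103175 ,  1.61416746,  0.00468776,
        1.110685  , -0.05298088]), 'joint_vel': array([ 1.87177740e-04, -1.41898821e-03, -4.07452694e-05, -4.53003507e-04,
        6.65427299e-04,  3.72166149e-04,  6.50543427e-04]), 'tau': array([ 1.47300175e-04, -8.51256251e+01,  6.38688505e-01, -4.26008177e+01,
       -4.88906843e-02,  1.86118676e-02,  1.09475002e-04]), 'tool_pos': array([173.10924006, 600.16048668, 204.82527957]), 'ee_rot': array([ 0.70011572,  0.09851724,  0.70018378, -0.09937306]), 'wrist_force': array([-0.30374798, -0.26388989, -1.4086168 ]), 'torque': array([0.04649022, 0.0155963 , 0.02281025]), 'opening': 93.86577186574519}
scene {'K': array([[437.23776619,   0.        , 327.32183419],
       [  0.        , 437.23776619, 242.8547471 ],
       [  0.        ,   0.        ,   1.        ]]), 'rvec': array([ 1.13668991,  2.35249064, -1.01934116]), 'tvec': array([ 369.83960359, -197.40107616,  995.22840107])}
top {'K': array([[517.23492333,   0.        , 315.0660757 ],
       [  0.        , 517.23492333, 239.12089812],
       [  0.        ,   0.        ,   1.        ]]), 'rvec': array([ 2.12107986, -2.14955863,  0.17048694]), 'tvec': array([-57.66713434, 550.30196196, 844.71133259])}
wrist {'K': array([[399.53418682,   0.        , 326.89740374],
       [  0.        , 399.53418682, 238.26344907],
       [  0.        ,   0.        ,   1.        ]]), 'tool_from_camera': array([[-7.71465956e-04, -2.26676032e-01,  9.73969908e-01,
        -1.78398552e+02],
       [ 9.99999662e-01,  1.02485962e-04,  8.15935688e-04,
         2.51772591e-01],
       [-2.84771307e-04,  9.73970208e-01,  2.26675876e-01,
        -6.50986825e+01],
       [ 0.00000000e+00,  0.00000000e+00,  0.00000000e+00,
         1.00000000e+00]])}
18.8
```

View pics/scene0.png

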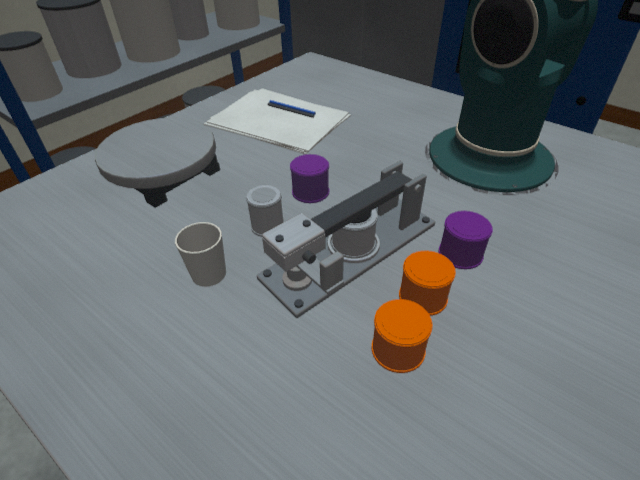

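View pics/top0.png

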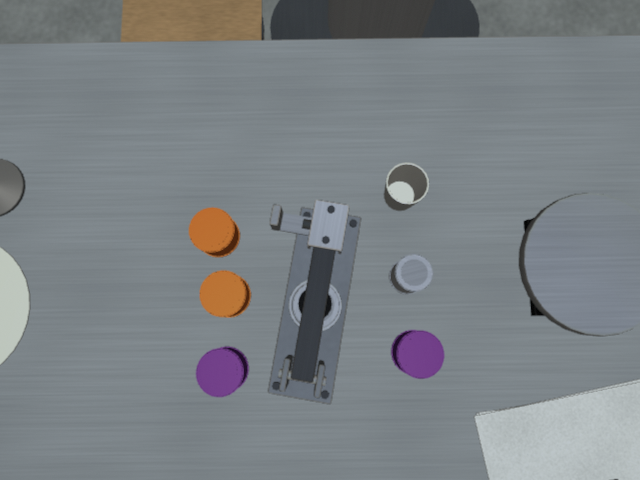

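View pics/wrist0.png

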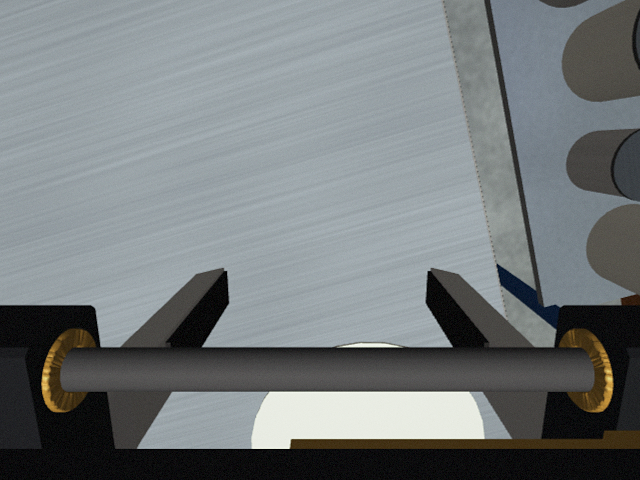

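```bash
cat > h.py <<'E'
import numpy as np,cv2
from workcell import calibration
def ray(n,uv):
    c=calibration(n);R=cv2.Rodrigues(c["rvec"])[0];t=c["tvec"]
    p=cv2.undistortPoints(np.array([[uv]],float),c["K"],None)[0,0]
    return -R.T@t, R.T@np.array([p[0],p[1],1.])
def onz(n,uv,z):
    o,d=ray(n,uv);return o+d*(z-o[2])/d[2]
def dep(n,uv,d):
    o,v=ray(n,uv);return o+v*d
E
python3 - <<'E'
import cv2,numpy as np
from h import *
p=cv2.imread("pics/top0.png");d=np.load("pics/top0.npy")
q=cv2.resize(p[190:410,230:380],None,fx=2.7,fy=2.7,interpolation=cv2.INTER_CUBIC);cv2.imwrite("pics/topz.png",q)
q=cv2.resize(p[195:260,262:362],None,fx=8,fy=8,interpolation=cv2.INTER_CUBIC);cv2.imwrite("pics/topz2.png",q)
# height map points
ys,xs=np.mgrid[190:410,255:380]
P=np.array([[dep("top",(x,y),d[y,x]) for x in range(255,380)] for y in range(190,410)])
np.save("pics/P.npy",P)
Z=P[...,2]
print(Z[210-190:230-190:2,268-255:300-255:2].round().astype(int))
E
```

```text
Traceback (most recent call last):
  File "h.py", line 10, in dep
    o,v=ray(n,uv);return o+v*d
        ~~~^^^^^^
  File "h.py", line 4, in ray
    c=calibration(n);R=cv2.Rodrigues(c["rvec"])[0];t=c["tvec"]
ValueError: time passes only in moves, steps and waits
```

View pics/topz.png

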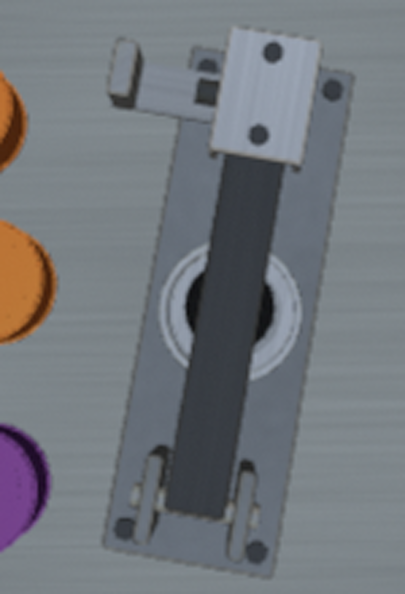

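View pics/topz2.png

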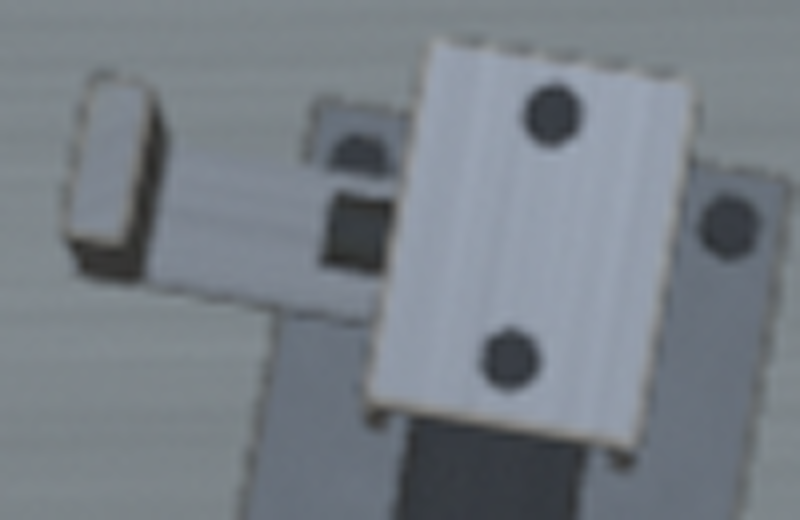

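```bash
sed -i 's/^def ray/C={n:calibration(n) for n in("scene","top","wrist")}\ndef ray/; s/c=calibration(n);/c=C[n];/' h.py
python3 - <<'E'
from h import *
f=lambda a:((a[0]+.5)/8-.5+262,(a[1]+.5)/8-.5+195)
d=np.load("pics/top0.npy")
cor=np.array([onz("top",f(a),117) for a in[(431,38),(695,80),(632,445),(370,403)]])
print(cor.round(1));print([np.linalg.norm(cor[i]-cor[(i+1)%4]).round(1) for i in range(4)],cor.mean(0))
tab=np.array([onz("top",f(a),126.5) for a in[(92,72),(150,85),(125,245),(66,235)]])
print(tab.round(1),[np.linalg.norm(tab[i]-tab[(i+1)%4]).round(1) for i in range(4)],tab.mean(0))
g=lambda a:((a[0]+.5)/2.7-.5+230,(a[1]+.5)/2.7-.5+190)
base=np.array([onz("top",g(a),12) for a in[(192,45),(355,74),(272,578),(103,547)]]);print(base.round(1),[np.linalg.norm(base[i]-base[(i+1)%4]).round(1) for i in range(4)])
ax=(base[0]+base[1]-base[2]-base[3]);ax/=np.linalg.norm(ax)
print("base axis deg",np.degrees(np.arctan2(ax[1],ax[0])))
c2=cor[0]+cor[1]-cor[2]-cor[3];print("coupler axis",np.degrees(np.arctan2(c2[1],c2[0])))
print("origin from base",base.mean(0)+ax*120)
v=np.array([-ax[1],ax[0],0])
print("tab pred", base.mean(0)+ax*120+85*v, base.mean(0)+ax*120-85*v)
for uv in [(276,215),(320,225),(330,222),(300,280),(315,300)]: print(uv,dep("top",uv,d[uv[1],uv[0]]).round(1))
from workcell import r
s=r.read_state()
print(s['tool_pos'])
from scipy.spatial.transform import Rotation as R
w=s['ee_rot'];print(R.from_quat([w[1],w[2],w[3],w[0]]).as_matrix().round(3))
E
```

```text
[[ 602.1  -66.6  117. ]
 [ 592.7 -119.1  117. ]
 [ 519.5 -105.   117. ]
 [ 528.5  -53.6  117. ]]
[np.float64(53.3), np.float64(74.6), np.float64(52.2), np.float64(74.7)] [560.69435673 -86.06325917 117.        ]
[[ 5.938e+02  3.000e-01  1.265e+02]
 [ 5.910e+02 -1.110e+01  1.265e+02]
 [ 5.590e+02 -6.100e+00  1.265e+02]
 [ 5.612e+02  5.400e+00  1.265e+02]] [np.float64(11.8), np.float64(32.4), np.float64(11.8), np.float64(33.1)] [576.24872344  -2.8544052  126.5       ]
[[ 615.   -40.    12. ]
 [ 593.8 -148.2   12. ]
 [ 271.7  -87.3   12. ]
 [ 291.9   18.9   12. ]] [np.float64(110.3), np.float64(327.7), np.float64(108.0), np.float64(328.5)]
base axis deg -10.51747300027318
coupler axis -10.444284635196507
origin from base [561.09025541 -86.06484829  12.        ]
tab pred [576.60576201  -2.49290889  12.        ] [ 545.5747488  -169.63678769   12.        ]
(276, 215) [575.4  -4.2 126.1]
(320, 225) [560.3 -73.3 116.7]
(330, 222) [564.5 -89.1 118.6]
(300, 280) [482.4 -37.4   9.9]
(315, 300) [442.7 -63.8 104.1]
[173.0971428  600.27647692 205.01096   ]
[[-0.     0.277  0.961]
 [-0.001  0.961 -0.277]
 [-1.    -0.001  0.   ]]
```

The top view shows the tab's top at pixel (276,215). That gives tab centre (576, -3) at z 126, clamp origin (561, -86) and axis -10.5°. The plate, coupler and tab sizes and heights all fit what is given. Next I move above the tab, staying high with the fingers partly shut.

```bash
python3 -m handwheel '{"dr":[[0,0,5.6],[0,0,5.6],[0,0,5.6],[0,0,5.6],[0,0,5.6],[0,0,5.6],[0,0,5.6],[0,0,5.6],[0,0,5.6],[0,0,5.6]],"delta_pos":[[2.7,-4,0],[5.4,-8,0],[8,-12,0],[10.7,-16,0],[13.4,-20,0],[16.1,-24.1,0],[18.8,-28.1,0],[21.5,-32.1,0],[24.2,-36.1,0],[26.8,-40.1,0]],"fingers":[5,5,5,5,5,5,5,5,5,5]}' 40
```

```text
t: 1.15
tool_pos: [441.9, 197.7, 205.6]
ee_rot: [0.704, 0.065, 0.704, -0.065]
wrist_force: [0.7, 0.8, 0.3]
opening: 50.0
```

```bash
python3 -m handwheel '{"dr":[[0,0,0],[0,0,0],[0,0,0],[0,0,0],[0,0,0],[0,0,0],[0,0,0],[0,0,0]],"delta_pos":[[2.7,-4,0],[5.4,-8.1,0],[8.1,-12.1,0],[10.8,-16.1,0],[13.5,-20.2,0],[13.5,-20.2,0],[13.5,-20.2,0],[13.5,-20.2,0]],"fingers":[5,5,5,5,5,5,5,5]}' 40
python3 - <<'E'
from workcell import r,camera
import cv2,numpy as np
from h import *
from scipy.spatial.transform import Rotation as R
s=r.read_state();p,d=camera("wrist");cv2.imwrite("pics/w1.png",p);np.save("pics/w1.npy",d)
p2,_=camera("scene");cv2.imwrite("pics/s1.png",p2)
w=s['ee_rot'];M=R.from_quat([w[1],w[2],w[3],w[0]]).as_matrix();print(s['tool_pos'],M.round(3),s['qpos'].round(2))
np.savez("pics/w1.npz",M=M,t=s['tool_pos'])
E
```

```text
t: 1.95
tool_pos: [575.7, -1.4, 205.2]
ee_rot: [0.704, 0.064, 0.704, -0.064]
wrist_force: [0.2, -0.3, 0.3]
opening: 50.0
[575.72405654  -1.44076204 205.18407065] [[-0.001  0.181  0.984]
 [ 0.     0.984 -0.181]
 [-1.     0.    -0.001]] [-0.36  0.35  0.39  1.75 -0.15  1.07  1.47]
```

View pics/w1.png

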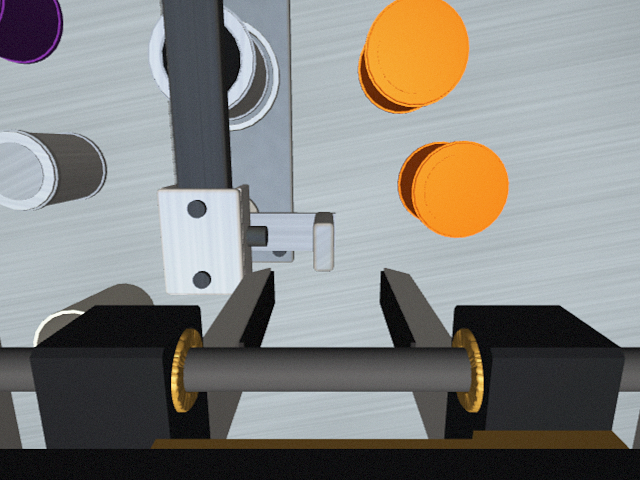

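View pics/s1.png

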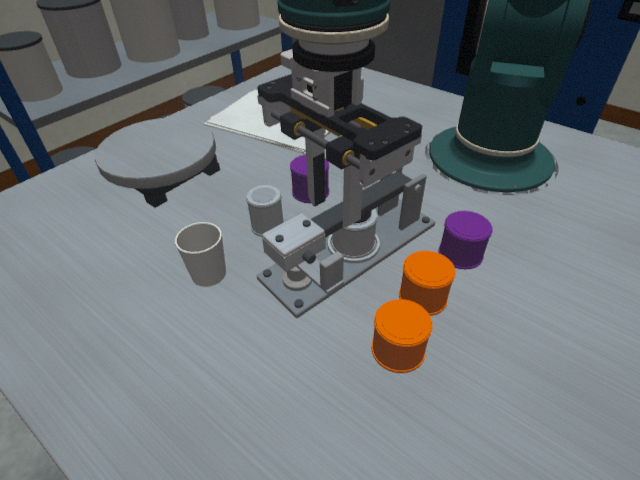

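```bash
python3 - <<'E'
from h import *
z=np.load("pics/w1.npz");d=np.load("pics/w1.npy");M,t=z["M"],z["t"]
c=C["wrist"];T=c["tool_from_camera"]
def pt(uv,zz):
    v=cv2.undistortPoints(np.array([[uv]],float),c["K"],None)[0,0]
    dd=M@T[:3,:3]@np.array([v[0],v[1],1]);o=t+M@T[:3,3];return (o+dd*(zz-o[2])/dd[2]).round(1)
q=cv2.imread("pics/w1.png")
cv2.imwrite("pics/w1z.png",cv2.resize(q[190:310,230:350],None,fx=5,fy=5,interpolation=cv2.INTER_CUBIC))
for uv in [(314,212),(333,212),(333,250),(315,250)]: print(uv,pt(uv,126.5))
for y in range(205,280,5):
    uv=(324,y);v=cv2.undistortPoints(np.array([[uv]],float),c["K"],None)[0,0]
    print(y,(t+M@(T[:3,3]+T[:3,:3]@(np.array([v[0],v[1],1])*d[y,324]))).round(1))
E
```

```text
(314, 212) [551.8  -5.1 126.5]
(333, 212) [554.1   7.  126.5]
(333, 250) [579.2   2.5 126.5]
(315, 250) [577.1  -9.3 126.5]
205 [566.6  -2.   -0.7]
210 [571.5  -2.9  -1.3]
215 [ 5.601e+02 -2.000e-01  9.560e+01]
220 [ 5.603e+02 -1.000e-01  1.148e+02]
225 [ 5.619e+02 -4.000e-01  1.243e+02]
230 [565.1  -1.  125.2]
235 [568.4  -1.6 125.2]
240 [571.7  -2.2 125.5]
245 [574.7  -2.7 126.9]
250 [578.7  -3.5 124.5]
255 [582.1  -4.1 124.5]
260 [585.3  -4.7 125.1]
265 [588.7  -5.3 125.3]
270 [591.7  -5.9 127. ]
275 [636.9 -15.1  -1.7]
```

View pics/w1z.png

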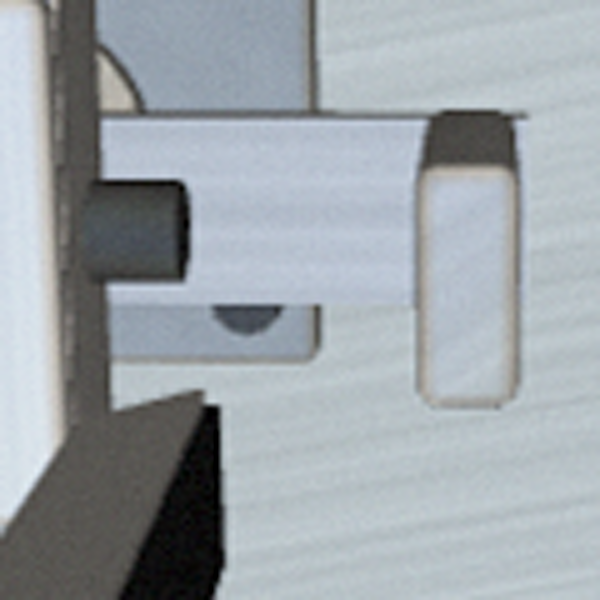

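The wrist view agrees, with the tab's top at about (577, -3, 125.5). Now I descend around the tab and then close.

```bash
python3 -m handwheel '{"dr":[[0,0,0],[0,0,0],[0,0,0],[0,0,0],[0,0,0],[0,0,0]],"delta_pos":[[0.05,-0.1,-3],[0.05,-0.1,-6],[0.05,-0.1,-9],[0.05,-0.1,-11],[0.05,-0.1,-11.8],[0.05,-0.1,-11.8]],"fingers":[5,5,5,5,5,5]}' 40
python3 - <<'E'
from workcell import r,camera
import cv2
print(r.read_state()['tool_pos'])
p,d=camera("wrist");cv2.imwrite("pics/w2.png",p)
p,d=camera("scene");cv2.imwrite("pics/s2.png",cv2.resize(p[180:330,220:420],None,fx=4,fy=4))
E
```

```text
t: 2.65
tool_pos: [576.2, -2.9, 87.0]
ee_rot: [0.704, 0.064, 0.705, -0.064]
wrist_force: [0.7, 0.3, 1.0]
opening: 50.1
[576.2236455   -2.87999051  87.03035448]
```

View pics/w2.png

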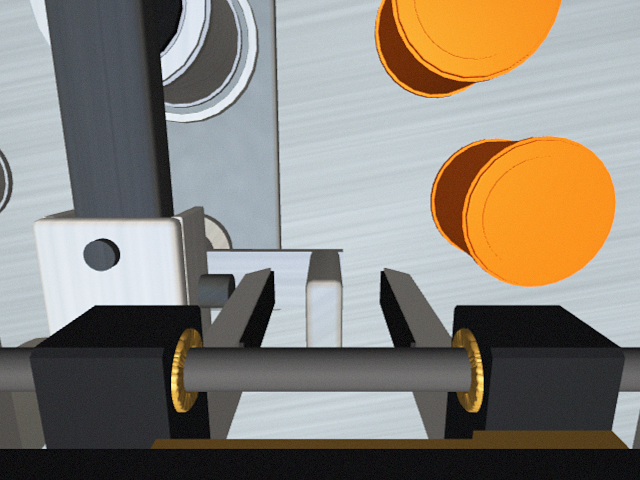

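View pics/s2.png

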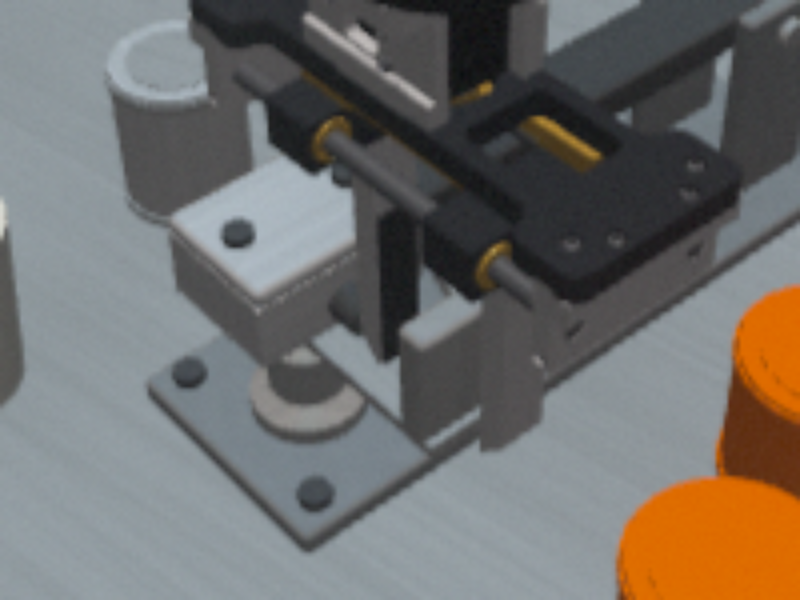

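The wrist view shows the tab at columns 307–343, between fingers at 273 and 382, so it is centred. In the scene view the fingers are over the bar and clear of the spring barrel. Closing now.

```bash
python3 -m handwheel '{"dr":[[0,0,0],[0,0,0],[0,0,0],[0,0,0],[0,0,0],[0,0,0],[0,0,0],[0,0,0]],"delta_pos":[[0,0,0],[0,0,0],[0,0,0],[0,0,0],[0,0,0],[0,0,0],[0,0,0],[0,0,0]],"fingers":[3,2,1,0.8,0.8,0.8,0.8,0.8]}' 45
```

```text
t: 3.55
tool_pos: [576.6, -4.0, 87.5]
ee_rot: [0.704, 0.065, 0.704, -0.065]
wrist_force: [-1.2, -5.0, 3.0]
opening: 13.6
```

```bash
python3 -m handwheel '{"dr":[[0,0,0],[0,0,0],[0,0,0],[0,0,0],[0,0,0],[0,0,0],[0,0,0]],"delta_pos":[[0.05,0.3,0],[0.1,0.6,0],[0.17,0.9,0],[0.21,1.15,0],[0.25,1.35,0],[0.25,1.35,0],[0.25,1.35,0]],"fingers":[0.5,0.5,0.5,0.5,0.5,0.5,0.5]}' 45
python3 - <<'E'
from workcell import r,camera
import cv2
print(r.read_state())
p,d=camera("scene");cv2.imwrite("pics/s3.png",cv2.resize(p[180:330,220:420],None,fx=4,fy=4))
p,d=camera("wrist");cv2.imwrite("pics/w3.png",p)
E
```

```text
t: 4.25
tool_pos: [579.0, 8.8, 87.4]
ee_rot: [0.704, 0.065, 0.704, -0.065]
wrist_force: [-2.6, -9.6, 3.4]
opening: 13.7
{'t': 4.25, 'qpos': array([-0.33842798,  0.49529603,  0.34638464,  1.83895089, -0.21585867,
        0.84447924,  1.50052815]), 'joint_vel': array([ 0.00171334, -0.00038978, -0.00026644,  0.00087628,  0.00096642,
       -0.00165238,  0.00090093]), 'tau': array([-5.40861681e+00, -8.00200009e+01,  2.81169154e+00, -3.56292522e+01,
       -2.06538968e+00, -3.02261459e-01,  7.21255565e-03]), 'tool_pos': array([579.0360989 ,   8.81568595,  87.44335715]), 'ee_rot': array([ 0.70407017,  0.06450718,  0.70416331, -0.06540682]), 'wrist_force': array([-2.57434141, -9.61810731,  3.4134474 ]), 'torque': array([-1.96791223,  0.50380254,  0.03080756]), 'opening': 13.709911932872899}
```

View pics/s3.png

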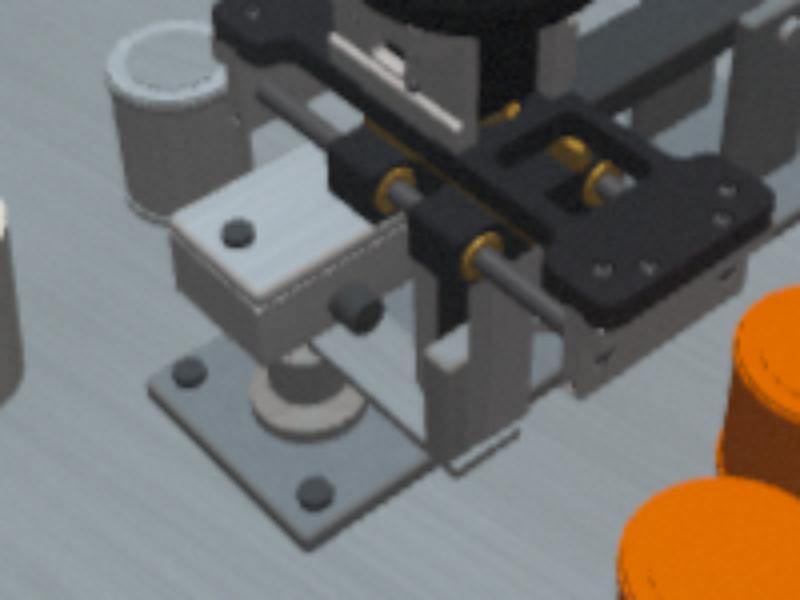

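View pics/w3.png

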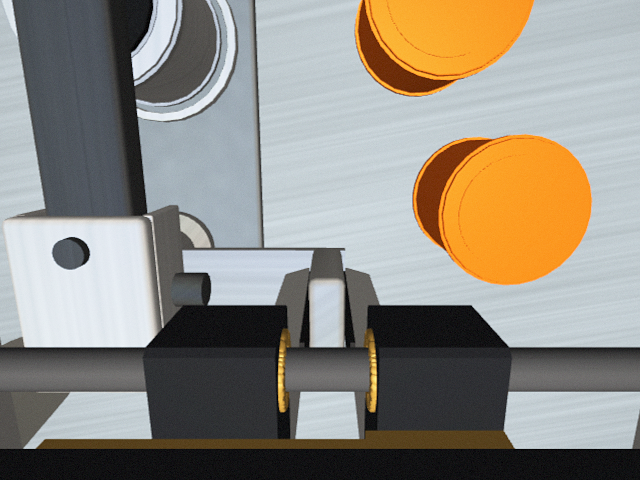

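The latch is pulled about 13 mm at 9.6 N, which fits the spring (9 N expected), and the coupler is still down. Next I lift along the hinge arc, turning the gripper with the tongue.

```bash
python3 -m handwheel '{"dr":[[-0.37,-1.97,0],[-0.73,-3.93,0],[-1.1,-5.9,0],[-1.46,-7.86,0],[-1.83,-9.83,0],[-2.19,-11.8,0],[-2.19,-11.8,0]],"delta_pos":[[0.02,0,0.84],[0.01,0,1.68],[-0.03,0,2.51],[-0.1,0.02,3.35],[-0.2,0.04,4.18],[-0.31,0.06,5.01],[-0.31,0.06,5.01]],"fingers":[0.5,0.5,0.5,0.5,0.5,0.5,0.5]}' 45
python3 - <<'E'
from workcell import r,camera
import cv2
print(r.read_state()['tool_pos'])
p,d=camera("scene");cv2.imwrite("pics/s4.png",cv2.resize(p[150:330,200:440],None,fx=3.3,fy=3.3))
E
```

```text
t: 5.05
tool_pos: [575.7, 9.6, 138.1]
ee_rot: [0.774, 0.058, 0.626, -0.072]
wrist_force: [2.4, -9.1, -4.9]
opening: 14.0
[575.72172093   9.6033413  138.14327211]
```

View pics/s4.png

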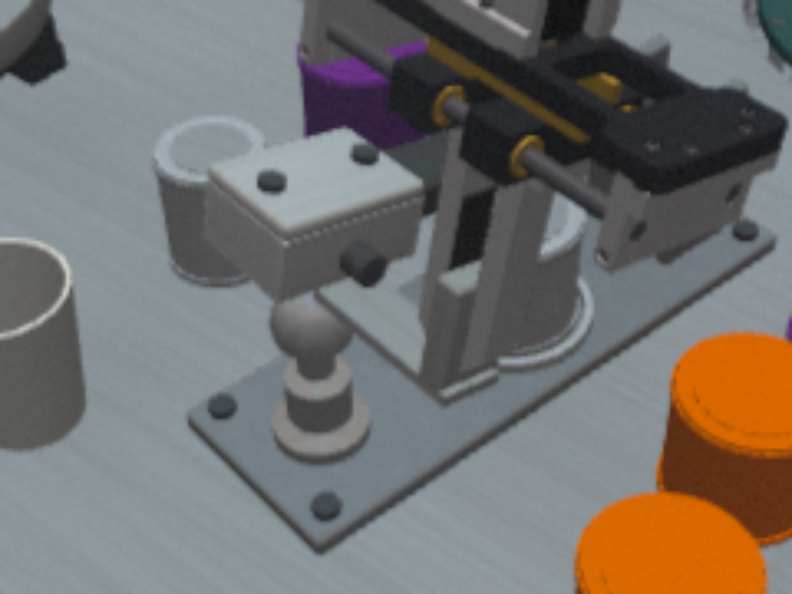

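The ball is free and the coupler is rising with the tab held; the tin stands in its ring. Continuing the arc.

```bash
python3 -m handwheel '{"dr":[[-0.37,-1.97,0],[-0.73,-3.93,0],[-1.1,-5.9,0],[-1.46,-7.86,0],[-1.83,-9.83,0],[-2.0,-10.8,0],[-2.0,-10.8,0],[-2.0,-10.8,0],[-2.0,-10.8,0],[-2.0,-10.8,0]],"delta_pos":[[-0.16,0.03,0.83],[-0.33,0.06,1.64],[-0.55,0.1,2.45],[-0.8,0.15,3.26],[-1.05,0.2,4.05],[-1.19,0.22,4.44],[-1.19,0.22,4.44],[-1.19,0.22,4.44],[-1.19,0.22,4.44],[-1.19,0.22,4.44]],"fingers":[0.5,0.5,0.5,0.5,0.5,0.5,0.5,0.5,0.5,0.5]}' 45
python3 - <<'E'
from workcell import r,camera
import cv2,numpy as np
from h import *
s=r.read_state();print(s['tool_pos'],s['wrist_force'],abs(s['joint_vel']).max())
p,d=camera("scene");cv2.imwrite("pics/s5.png",cv2.resize(p[120:330,180:440],None,fx=2.8,fy=2.8));np.save("pics/s5.npy",d)
p,d=camera("top");cv2.imwrite("pics/t5.png",p)
E
```

```text
t: 6.1
tool_pos: [564.0, 11.6, 181.8]
ee_rot: [0.83, 0.051, 0.55, -0.077]
wrist_force: [1.9, -9.7, -3.0]
opening: 13.8
[563.99628329  11.6491783  181.7528254 ] [ 1.88104106 -9.68930013 -2.97126342] 0.0017007827302698043
```

View pics/s5.png

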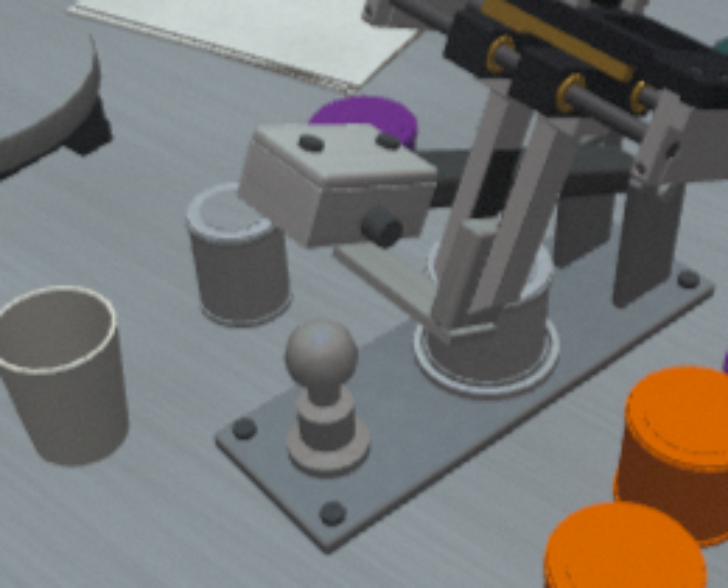

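View pics/t5.png

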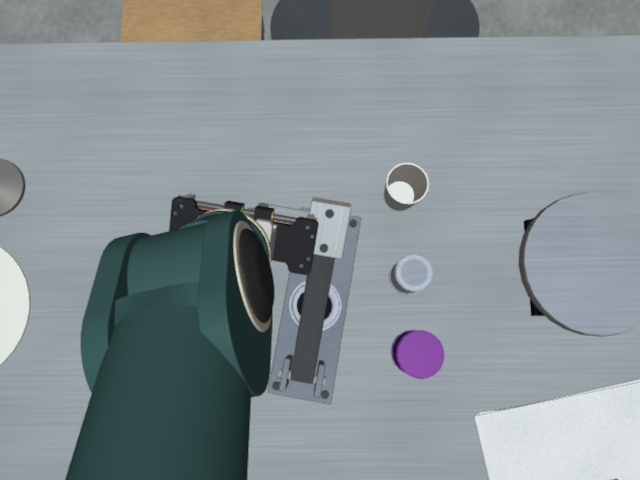

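```bash
python3 - <<'E'
from h import *
d=np.load("pics/s5.npy")
f=lambda a:(int(180+a[0]/2.8),int(120+a[1]/2.8))
for n,a in dict(bolt1=(311,143),bolt2=(389,142),mid=(350,145),near=(300,165),far=(400,160),ball=(321,335),ring_tinlid=(540,250)).items():
    u=f(a);print(n,u,dep("scene",u,d[u[1],u[0]]).round(1))
E
```

```text
bolt1 (291, 171) [560.  -83.2 224. ]
bolt2 (318, 170) [515.2 -75.6 204.9]
mid (305, 171) [532.2 -84.2 208.7]
near (287, 178) [571.8 -79.7 221.1]
far (322, 177) [522.  -63.1 202.3]
ball (294, 239) [563.9 -84.1 106.6]
ring_tinlid (372, 209) [409.2 -49.7  81.7]
```

The depth reading puts the coupler's top middle at z ≈ 209 with a tilt of about 22.8°. Its lower edge is then at about 174 mm, roughly 68 mm above the ball's top. The arm is still, so I'm handing in.

```bash
python3 - <<'E'
from workcell import r
s=r.read_state();print(s['t'],s['opening'],abs(s['joint_vel']).max());print(r.job_done())
E
```

```text
6.2 13.895052355553208 0.001507246336694346
the job is handed in; nothing more can be done
None
```

The tongue is off the ball and held up still in the gripper, and I handed the job in at 6.2 s; no verdict was reported. I gripped the latch tab at 45 N and pulled it about 13 mm along +y while the coupler was still down. Then I lifted the tongue about 23° along its hinge arc, keeping the latch pulled.

- **Height:** the coupler's lower edge is at about 174 mm, roughly 68 mm above the ball's top. The hinge geometry and the camera depth agree on this.
- **Latch:** the 9.6 N side force when I pulled it roughly fits the spring (about 9 N expected at 13 mm).
- **Grip:** the fingers read 13.9 mm on the 14 mm tab, the wrist still reads 9.7 N from the latch spring, and the arm's joints are at rest.
- **Surroundings:** in the last pictures the clamped tin stands in its ring, and the spare tin and mixing cup are where they were at the start. I judged this by eye and did not measure their shifts.

None of my checks failed or disagreed beyond about 1–2 mm.

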